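# Set out the vials and the handpiece in their holders

### The job

Lay out the treatment set: stand each of the three vials upright in the round cup made for its size (largest vial in the largest cup, middle one in the middle cup, smallest in the smallest), and lay the scaler handpiece flat along the long trough. Do not knock any vial over, and leave all four resting on the floors of their holders.

Things in the scene. Friction and masses are not known exactly. Their poses are not given: they have to be found in the camera images.
- vial_large: Large standing injection vial, dark brown glass, with a flat crimped cap; 46 mm in diameter, 85 mm high, about 0.16 kg, loose. Origin at the centre of its underside, z up along its axis. The straight body reaches 59 mm above the foot, then narrows to the cap.
- vial_medium: Medium standing injection vial, clear glass, with a flat crimped cap; 30 mm in diameter, 60 mm high, about 0.05 kg, loose. Origin at the centre of its underside, z up along its axis. The straight body reaches 41 mm above the foot, then narrows to the cap.
- vial_small: Small standing injection vial, clear glass, with a flat crimped cap; 20 mm in diameter, 42 mm high, about 0.015 kg, loose. Origin at the centre of its underside, z up along its axis. The straight body reaches 28 mm above the foot, then narrows to the cap.
- handpiece: Light grey ultrasonic scaler handpiece lying on the worktop, a slim straight handle 142 mm long (tip included), 16 mm wide and 16 mm high, about 0.06 kg, loose. Origin at mid-length on its underside, x along its length (thin tip towards +x), z up. Grasp across y near the middle. Between it and the trough lies a sink; its tap is 0.19 m high, spout ending 0.63 m ahead of the robot.
- cup_large: Largest of three shallow white round cups, fixed to the worktop. Origin at the centre of its underside, z up. Inside diameter 64 mm, outside 70 mm; floor 2.5 mm above the worktop, rim 8 mm above it. Fingers wider than the cup must stay above the rim.
- cup_medium: Middle one of three shallow white round cups, fixed to the worktop. Origin at the centre of its underside, z up. Inside diameter 46 mm, outside 52 mm; floor 2.5 mm above the worktop, rim 8 mm above it. Fingers wider than the cup must stay above the rim.
- cup_small: Smallest of three shallow white round cups, fixed to the worktop. Origin at the centre of its underside, z up. Inside diameter 36 mm, outside 42 mm; floor 2.5 mm above the worktop, rim 8 mm above it. Fingers wider than the cup must stay above the rim. Other small things (a scalpel handle lying flat, a pen, a pot, a tape roll and the like) stand about and have no part in the job.
- trough: Long shallow white open trough, fixed to the worktop. Origin at the centre of its underside, x along its length, z up. Outside 166 x 40 mm, inside 160 x 34 mm; floor 3 mm, rim 7 mm above the worktop; keep open fingers above the rim. The handpiece may lie either way round.
There are look-alikes about, which are no part of the job. Several things have the shape of the vial_small; the one meant has the colours described above.

How it is judged:
At the end, for the whole second after the job is handed in: Each vial stands upright (0.08 rad) on the floor of its size's cup, axis within 12 mm of the cup's centre, foot under 5 mm; the handpiece lies on the trough's floor, level, along it (0.2 rad), middle within 25 mm lengthwise and 13 mm sideways, underside under 5.5 mm; all at rest (horizontal distance between vial_large and cup_large below 0.012 m and z of vial_large in the frame of cup_large between 0 and 0.005 m and angle between each of vial_large, vial_medium, vial_small, handpiece's own z axis and vertical below 0.08 rad and linear speed of each of vial_large, vial_medium, vial_small, handpiece below 0.02 m/s and horizontal distance between vial_medium and cup_medium below 0.012 m and z of vial_medium in the frame of cup_medium between 0 and 0.005 m and horizontal distance between vial_small and cup_small below 0.012 m and z of vial_small in the frame of cup_small between 0 and 0.005 m and x of handpiece in the frame of trough between -0.025 and 0.025 m and y of handpiece in the frame of trough between -0.013 and 0.013 m and z of handpiece in the frame of trough between 0 and 0.0055 m and angle between the x axis of handpiece and the x axis of trough, either way round below 0.2 rad); the robot touches nothing.
It fails at once if a vial is knocked over (angle between any of vial_large, vial_medium, vial_small's own z axis and vertical above 0.8 rad).
It also fails if it takes over 120 s, if anything falls off the work surface, if the arm or the gripper's body presses on something with over 40 N, if the wrist force passes 120 N, or if a joint passes its speed limit or range.

### The arm

A 6-joint arm with a two-finger parallel gripper is mounted at the origin on a cart in front of the work surface, level with it; the furniture and walls round the work are solid. World frame = base frame: x ahead of the robot, y to its left, z up, the work surface at z = 0. Lengths are in m, angles in rad, forces in N, time in s.
With the tool pointing down it reaches from about 0.375 to 0.9 m from the base axis. Payload 3.1 kg.
Tool frame: the origin (TCP) lies where the fingers leave the gripper's body, on its centre line; the fingertips stand 73 mm ahead of it and the grasp point (between the pads) lies 54 mm ahead of it; z points along the fingers, y is the line along which they close (so a half turn about z gives the same grasp; the last joint's range is limited). The gripper opens to 85 mm and grips with 20 to 120 N. Pads are 22 mm wide; open, the fingers measure 114 mm over their backs; the gripper's body (76 mm by 85 mm) begins 54 mm behind the grasp point. The pads swing forward as they close: fully open they stand 13 mm farther back than shut.
Start: joints at [-1.363, 0.527, 1.433, -0, 1.181, -0.178], TCP at [0.235, -0.579, 0.304] pointing down, gripper open.
Joint ranges: [-3.08, 3.08], [-0.75, 2.2], [0.22, 2.44], [-1.43, 4.57], [0, 2.65], [-2.85, 2.85]. Speed limits (rad/s): [2.79, 2.79, 3.14, 3.14, 3.14, 3.14].

### API

Orientations are given as a unit quaternion [x, y, z, w].
In Python, from station import manip gives the robot as it stands.
- The arm moves only by the shell command python3 -m crank 'ROWS' [FORCE]. ROWS is JSON, a list of rows, each an object with "dp": the shift along the tool's x, y, z normalised to -1 to 1, where 1 is 50 cm, a list of three; "delta_rot": the turn, a rotation vector about the tool's x, y, z normalised to -1 to 1, where 1 is 2 pi rad, a list of three; "fingers": the opening, from -1 (shut) to 1 (fully open). A call has 1 to 12 rows; each row shifts and turns the commanded pose from where the row before left it, along the tool's axes as they then stand; what a row does not reach is not made up. A row lasts 1/12 s, in which the tool goes at most 41.7 mm and 7.16 degrees, less where a joint would pass 70% of its speed; a pose out of reach is approached as far as the arm can. A call with a number of a shift or a turn outside -1 to 1 is refused whole. A call with a gripper value outside its range is refused whole. The fingers move at their own pace and stop on an object; FORCE is the grip in N (left out, the last holds). Time passes only in rows, so rows that do not move let the fingers close. It gives the time, the measured TCP pose, the force, the opening and the grip force at its end, in the units of the state.
- manip.sense(): the state, without advancing time (a new reading comes with each control period).
- manip.snapshot(name): name is "scene" or "top" or "wrist"; returns (picture, depth): 384x512x3 uint8, red, green, blue; 384x512 float32, m along the optical axis (not along the pixel's ray), 0 where there is no reading.
- manip.camera_model(name): a dict with "fx", "fy", "cx", "cy" (pixels), "k1" (the pictures are not rectified: a ray, as slopes to the right and down, at radius r is drawn at 1 + k1 r^2 times it, then the intrinsics apply), "origin" and "attitude" of the camera in the world. Camera axes: x right, y up, looking along -z (the intrinsics and any distortion apply to the point x, -y, -z); pixel columns grow to the right and rows downward; lengths in m; the calibration is good to about 2 mm. A picture is of the moment at which its call begins: read the wrist's pose just before it. camera_model takes no time and is no camera call; for the wrist camera it gives the pose at the moment of the call.
- manip.sign_off(): hands the job in; it is judged then, once.
The state is a dict: "t": time; "q": joint angles; "qd": joint speeds; "tau": joint torques, N m; "tcp_pos": TCP position; "tool_rot": TCP orientation; "force": force on the tool from outside, world axes, zero at the start; "ft_torque": the same for the moment, N m; "finger_gap": opening from 0.0 (shut) to 1.0 (fully open); "gripper_force": force on a finger pad.
Only numpy, scipy, OpenCV 4.12 (cv2) and the standard library are available. Lean on these libraries where they do the work, as an engineer would, in place of code of your own. Each camera call takes 0.05 s, during which the arm holds its last target. There are 200 camera calls.

## Working session

There is one attempt and no reset: what is moved stays moved. The work goes in short steps, Python scripts to look and compute and a shell command to move; the robot and the scene stay as the last step left them, time stands still between calls to the robot, and variables do not carry over. Pictures are saved under pics/ and viewed, at most 14 in all, crops included, and the job is handed in when it is done.

```bash
mkdir -p pics; ls
cat > h.py <<'E'
import numpy as np, cv2
from station import manip
from scipy.spatial.transform import Rotation as R
def cam(name):
    c=manip.camera_model(name); return c
def att(c):
    a=np.array(c['attitude'],float); return R.from_quat(a).as_matrix() if a.size==4 else a.reshape(3,3)
def cloud(c,d):
    h,w=d.shape; u,v=np.meshgrid(np.arange(w),np.arange(h))
    K=np.array([[c['fx'],0,c['cx']],[0,c['fy'],c['cy']],[0,0,1]])
    p=cv2.undistortPoints(np.stack([u,v],-1).reshape(-1,1,2).astype(float),K,np.array([c['k1'],0,0,0.])).reshape(h,w,2)
    P=np.stack([p[...,0]*d,-p[...,1]*d,-d],-1)
    W=P@att(c).T+np.array(c['origin']); W[d<=0]=np.nan
    return W
def shot(name,fn=None):
    c=cam(name); im,d=manip.snapshot(name); W=cloud(c,d)
    if fn: cv2.imwrite('pics/'+fn,im[...,::-1]); np.savez('pics/'+fn+'.npz',im=im,W=W)
    return im,W
E
python3 - <<'E'
from h import *
s=manip.sense(); print(s['t'],s['tcp_pos'],s['tool_rot'],s['finger_gap'])
for n in('scene','top','wrist'):
    print(n,cam(n)); im,W=shot(n,n+'1.png')
E
```

```text
pics
0.0 [ 0.23508947 -0.57847751  0.3029476 ] [ 9.81455158e-01  1.91688775e-01 -1.45137035e-05 -1.08941732e-03] 0.9993056682440875
scene {'fx': 377.8690901834007, 'fy': 377.8690901834007, 'cx': 258.0503458960761, 'cy': 193.34542877546033, 'k1': -0.0001306472896660047, 'origin': array([-0.25454143, -0.70849502,  0.60427195]), 'attitude': array([ 0.47352596, -0.20011199, -0.35594164,  0.78040625])}
top {'fx': 426.2727823530175, 'fy': 426.2727823530175, 'cx': 255.3133544252656, 'cy': 190.93490743751758, 'k1': -0.07214941383997572, 'origin': array([ 0.39105811, -0.0017404 ,  1.27907273]), 'attitude': array([-0.02854164,  0.02053578,  0.70820729, -0.70512842])}
wrist {'fx': 294.202568530522, 'fy': 294.202568530522, 'cx': 252.60853765577042, 'cy': 196.8522735251063, 'k1': -0.010497001758193692, 'origin': array([ 0.31242644, -0.54779577,  0.37338679]), 'attitude': array([-0.13600562,  0.09280635, -0.55040937,  0.818498  ])}
```

View pics/top1.png

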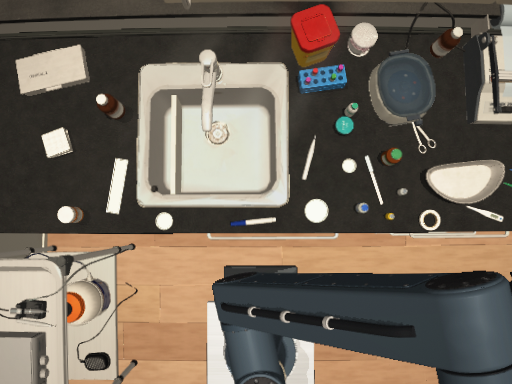

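View pics/scene1.png

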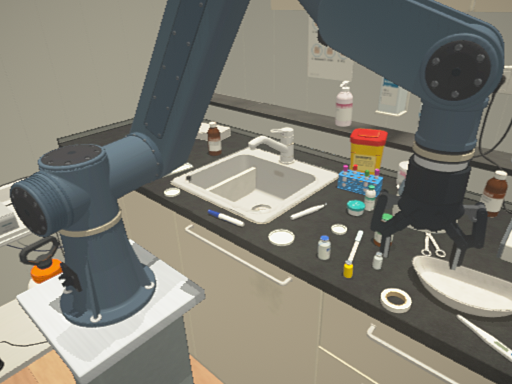

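Run:
```python
from h import *
a=cv2.imread('pics/top1.png')
l=cv2.resize(a[80:235,40:240],None,fx=2,fy=2,interpolation=2); r=cv2.resize(a[80:235,290:470],None,fx=4,fy=3.8,interpolation=2)
cv2.imwrite('pics/r.png',cv2.resize(a[85:235,290:480],(760,600),interpolation=2))
W=np.load('pics/top1.png.npz')['W']
for n,u,v in [('trough',117,186),('cupA',316,210),('cupB',164,220),('cupC',349,165),('hp',310,157),('green',394,156),('blue',362,208),('grey',402,191),('yel',390,216),('tape',430,210),('brownL',104,100),('brown2',66,213),('tap end',208,125),('scal',373,180)]:
    w=W[v-9:v+10,u-9:u+10].reshape(-1,3); k=np.nanargmax(np.where(np.hypot(*(w[:,:2]-W[v,u,:2]).T)<.03,w[:,2],-1)); print(n,W[v,u].round(3),'max',w[k].round(3))
```

```text
trough [0.497 0.432 0.005] max [0.49  0.415 0.011]
cupA [ 0.422 -0.169  0.004] max [ 0.422 -0.174  0.011]
cupB [ 0.394  0.288 -0.001] max [0.414 0.273 0.012]
cupC [ 0.557 -0.271 -0.001] max [ 0.559 -0.287  0.012]
hp [ 0.581 -0.152  0.009] max [ 0.561 -0.145  0.02 ]
green [ 0.571 -0.382  0.086] max [ 0.571 -0.398  0.089]
blue [ 0.425 -0.294  0.058] max [ 0.422 -0.3    0.067]
grey [ 0.475 -0.42   0.034] max [ 0.472 -0.425  0.044]
yel [ 0.402 -0.38   0.04 ] max [ 0.402 -0.384  0.047]
tape [ 0.42  -0.511  0.011] max [ 0.419 -0.514  0.018]
brownL [0.726 0.431 0.133] max [0.731 0.443 0.139]
brown2 [0.414 0.556 0.078] max [0.414 0.539 0.081]
tap end [0.649 0.138 0.146] max [0.672 0.137 0.155]
scal [ 0.511 -0.342  0.002] max [ 0.538 -0.329  0.008]
```

View pics/r.png

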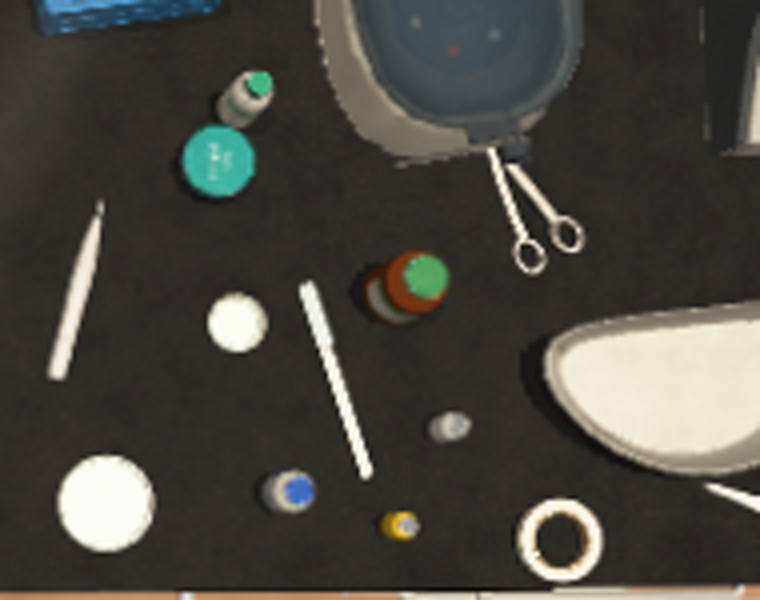

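View pics/wrist1.png

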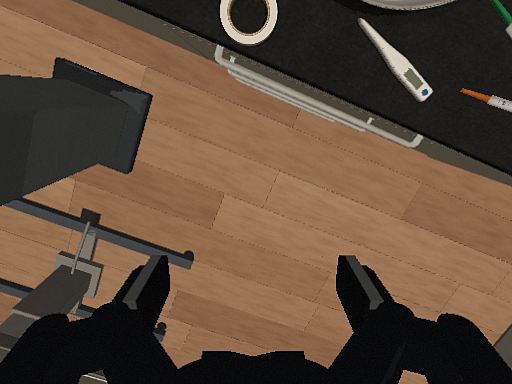

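Run:
```python
from h import *
a=cv2.imread('pics/top1.png')
cv2.imwrite('pics/l.png',cv2.resize(a[85:235,30:220],(760,600),interpolation=2))
z=np.load('pics/top1.png.npz');W=z['W'];g=cv2.cvtColor(z['im'],cv2.COLOR_RGB2GRAY)
o=cam('top')['origin']
def onz(p,h): return o+(p-o)*((h-o[2])/(p[...,2:]-o[2]))
for n,u,v,r,h in [('cupL',316,210,20,.007),('cupM',164,220,16,.007),('cupS',349,165,13,.007),('hp',310,157,30,.009),('trough',117,186,36,.006)]:
    m=np.zeros_like(g); m[max(0,v-r):v+r,u-r:u+r]=255
    if n!='hp' : m[232:]=0
    m=(g>120)&(m>0)
    k,lab,st,ce=cv2.connectedComponentsWithStats(m.astype(np.uint8)); i=1+st[1:,4].argmax(); m=lab==i
    p=onz(W[m],h)[:,:2]; p=p[~np.isnan(p[:,0])]
    (c,s,ang)=cv2.minAreaRect((p*1000).astype(np.float32)); print(n,'mean',p.mean(0).round(4),'rect',np.round(c),np.round(s),round(ang,1))
    w,V=np.linalg.eigh(np.cov(p.T)); d=V[:,1]; print('   axis',np.degrees(np.arctan2(d[1],d[0])).round(1), 'circle',[np.round(x) for x in cv2.minEnclosingCircle((p*1000).astype(np.float32))])
for n,x,y,h in [('large',.571,-.39,.085),('med',.423,-.297,.06),('small',.474,-.422,.042),('yel',.402,-.382,.042),('brown2',.414,.55,.08)]:
    m=(np.hypot(W[...,0]-x,W[...,1]-y)<.035)&(W[...,2]>h-.012)&(W[...,2]<h+.02); p=W[m]; q=W[(np.hypot(W[...,0]-x,W[...,1]-y)<.035)&(W[...,2]>.012)]
    print(n,len(p),np.median(p,0).round(4),(p.min(0)+p.max(0)).round(4)/2,'ext',np.ptp(p,0).round(3),'all',np.ptp(q,0).round(3))
```

```text
cupL mean [ 0.4205 -0.1684] rect [ 420. -168.] [69. 70.] 44.5
   axis 179.9 circle [array([ 421., -168.]), np.float64(36.0)]
cupM mean [0.3916 0.2875] rect [392. 288.] [51. 51.] 45.4
   axis 148.1 circle [array([392., 288.]), np.float64(26.0)]
cupS mean [ 0.5555 -0.2691] rect [ 556. -269.] [42. 41.] 44.3
   axis 71.8 circle [array([ 556., -269.]), np.float64(22.0)]
hp mean [ 0.5808 -0.0737] rect [583. -76.] [ 27. 179.] 89.5
   axis -179.9 circle [array([583., -75.]), np.float64(90.0)]
trough mean [0.5171 0.3508] rect [521. 349.] [172.  46.] 2.2
   axis -175.9 circle [array([521., 348.]), np.float64(89.0)]
large 94 [ 0.5776 -0.3889  0.0835] [ 0.5777  -0.3897   0.08155] ext [0.029 0.029 0.015] all [0.044 0.046 0.077]
med 48 [ 0.4283 -0.299   0.0585] [ 0.42985 -0.2978   0.05765] ext [0.021 0.021 0.019] all [0.03  0.028 0.055]
small 22 [ 0.4755 -0.4229  0.0378] [ 0.47685 -0.42305  0.03735] ext [0.015 0.013 0.013] all [0.018 0.016 0.031]
yel 31 [ 0.405  -0.3836  0.0372] [ 0.4037  -0.384    0.03885] ext [0.015 0.015 0.017] all [0.018 0.017 0.034]
brown2 232 [0.4108 0.5584 0.0752] [0.41095 0.5597  0.07465] ext [0.046 0.048 0.013] all [0.047 0.049 0.069]
```

View pics/l.png

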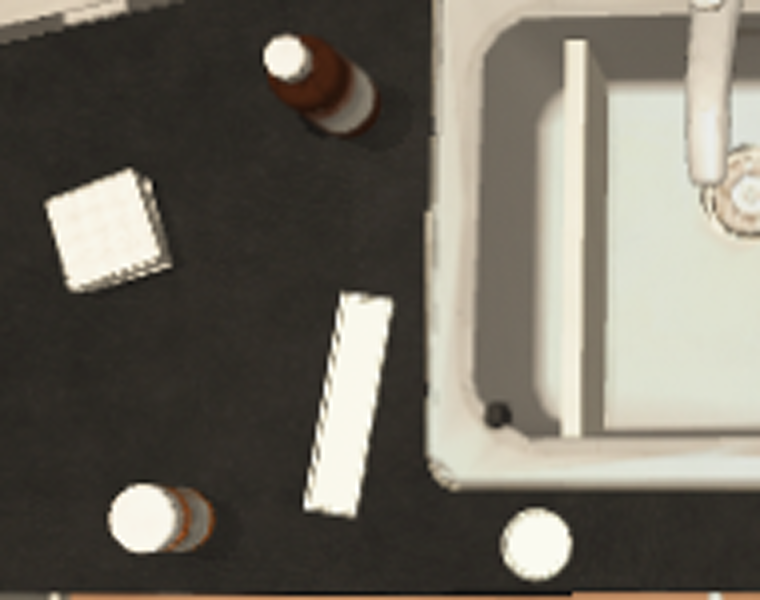

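```bash
cat >> h.py <<'E'
def go(x,y,z,al=None,pre=None):
    "rows to type: turn (about tool z) first, then shift in tool axes"
    s=manip.sense(); Rm=R.from_quat(s['tool_rot']).as_matrix(); p=np.array(s['tcp_pos']) if pre is None else np.array(pre)
    a=np.degrees(np.arctan2(Rm[1,0],Rm[0,0])); al=a if al is None else al
    tilt=R.from_matrix(Rm).inv().apply([0,0,-1])
    c,sn=np.cos(np.radians(al)),np.sin(np.radians(al))
    D=np.array([[c,sn,0],[sn,-c,0],[0,0,-1]]).T
    d=(np.array([x,y,z])-p); dt=D.T@d
    n=max(1,int(np.ceil(np.linalg.norm(dt)/.040)))
    print(f't{s["t"]:.1f} p{p.round(4)} a{a:.1f} down-in-tool{tilt.round(4)} gap{s["finger_gap"]:.3f} | turn {-(al-a)/360:.4f} total; shift total {(dt/.5).round(4)} in {n} rows of {(dt/.5/n).round(4)}')
E
python3 - <<'E'
from h import *
z=np.load('pics/top1.png.npz');W=z['W'];g=cv2.cvtColor(z['im'],cv2.COLOR_RGB2GRAY)
o=cam('top')['origin']
def onz(p,h): return o+(p-o)*((h-o[2])/(p[...,2:]-o[2]))
for n,a,b,c,d,h in [('hp',131,185,298,320,.010),('trough',154,218,100,132,.006)]:
    m=np.zeros_like(g); m[a:b,c:d]=1
    m=(g>110)&(m>0)
    p=onz(W[m],h)[:,:2]; p=p[~np.isnan(p[:,0])]
    (c,s,ang)=cv2.minAreaRect((p*1000).astype(np.float32)); print(n,'mean',p.mean(0).round(4),'rect',np.round(c),np.round(s),round(ang,1))
    w,V=np.linalg.eigh(np.cov(p.T)); d=V[:,1]; print('   axis',np.degrees(np.arctan2(d[1],d[0])).round(1))
go(.578,-.389,.30,-13)
go(.5770,-.3890,.20,-13,pre=[.578,-.389,.30])
E
```

```text
hp mean [ 0.574  -0.1479] rect [ 579. -149.] [ 15. 135.] 75.3
   axis 164.7
trough mean [0.4978 0.4331] rect [498. 433.] [ 42. 169.] 81.0
   axis 171.0
t0.1 p[ 0.2351 -0.5786  0.3031] a22.1 down-in-tool[-3.0e-04  1.6e-03  1.0e+00] gap1.000 | turn 0.0975 total; shift total [ 0.5828 -0.5238  0.0063] in 10 rows of [ 0.0583 -0.0524  0.0006]
t0.1 p[ 0.578 -0.389  0.3  ] a22.1 down-in-tool[-3.0e-04  1.6e-03  1.0e+00] gap1.000 | turn 0.0975 total; shift total [-0.0019  0.0004  0.2   ] in 3 rows of [-0.0006  0.0001  0.0667]
```

```bash
python3 -m crank '[{"dp":[0,0,0],"delta_rot":[0,0,0.0195],"fingers":1},{"dp":[0,0,0],"delta_rot":[0,0,0.0195],"fingers":1},{"dp":[0,0,0],"delta_rot":[0,0,0.0195],"fingers":1},{"dp":[0,0,0],"delta_rot":[0,0,0.0195],"fingers":1},{"dp":[0,0,0],"delta_rot":[0,0,0.0195],"fingers":1}]' 40
python3 -m crank '[{"dp":[0.0583,-0.0524,0],"delta_rot":[0,0,0],"fingers":1},{"dp":[0.0583,-0.0524,0],"delta_rot":[0,0,0],"fingers":1},{"dp":[0.0583,-0.0524,0],"delta_rot":[0,0,0],"fingers":1},{"dp":[0.0583,-0.0524,0],"delta_rot":[0,0,0],"fingers":1},{"dp":[0.0583,-0.0524,0],"delta_rot":[0,0,0],"fingers":1},{"dp":[0.0583,-0.0524,0],"delta_rot":[0,0,0],"fingers":1},{"dp":[0.0583,-0.0524,0],"delta_rot":[0,0,0],"fingers":1},{"dp":[0.0583,-0.0524,0],"delta_rot":[0,0,0],"fingers":1},{"dp":[0.0583,-0.0524,0],"delta_rot":[0,0,0],"fingers":1},{"dp":[0.0583,-0.0524,0],"delta_rot":[0,0,0],"fingers":1},{"dp":[0,0,0],"delta_rot":[0,0,0],"fingers":1}]'
python3 - <<'E'
from h import *
go(.578,-.389,.19)
im,W=shot('wrist','w2.png')
m=(np.hypot(W[...,0]-.578,W[...,1]+.389)<.035)&(W[...,2]>.02)&(W[...,2]<.12); p=W[m]; print(len(p),np.nanmin(p,0) if len(p) else 0,np.nanmax(p,0) if len(p) else 0)
for n,x,y,h in [('large',.578,-.389,.085),('med',.4285,-.298,.06),('small',.4757,-.423,.042)]:
    m=(np.hypot(W[...,0]-x,W[...,1]-y)<.03)&(W[...,2]>h-.01)&(W[...,2]<h+.01); p=W[m]
    if len(p): print(n,len(p),np.median(p,0).round(4),((p.min(0)+p.max(0))/2).round(4))
E
```

```text
t: 0.57
tcp_pos: [0.2352, -0.5788, 0.3035]
tool_rot: [0.993, -0.116, -0.0, -0.0]
force: [-0.1, -0.1, -0.1]
finger_gap: 1.001
gripper_force: 0.0
t: 1.48
tcp_pos: [0.584, -0.3844, 0.3034]
tool_rot: [0.994, -0.11, 0.002, -0.001]
force: [0.2, -0.5, 0.1]
finger_gap: 1.001
gripper_force: 0.0
t1.5 p[ 0.584  -0.3844  0.3034] a-12.6 down-in-tool[-0.0035  0.0027  1.    ] gap1.001 | turn -0.0000 total; shift total [-0.0097  0.0116  0.2268] in 3 rows of [-0.0032  0.0039  0.0756]
1523 [ 0.55697371 -0.41393232  0.02028579] [ 0.60126705 -0.36841474  0.08691758]
large 709 [ 0.58   -0.3914  0.0848] [ 0.5787 -0.3912  0.0812]
med 201 [ 0.4297 -0.3035  0.0597] [ 0.427  -0.3026  0.0561]
small 135 [ 0.4775 -0.4257  0.0411] [ 0.476  -0.4258  0.0377]
```

View pics/w2.png

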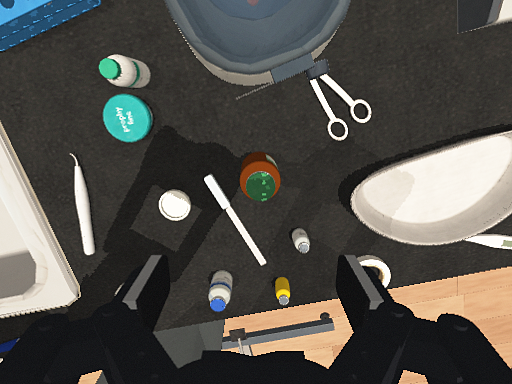

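```bash
python3 -m crank '[{"dp":[-0.0073,0.0131,0.06],"delta_rot":[0,0,0],"fingers":1},{"dp":[0,0,0.07],"delta_rot":[0,0,0],"fingers":1},{"dp":[0,0,0.07],"delta_rot":[0,0,0],"fingers":1},{"dp":[0,0,0.07],"delta_rot":[0,0,0],"fingers":1},{"dp":[0,0,0.07],"delta_rot":[0,0,0],"fingers":1},{"dp":[0,0,0.065],"delta_rot":[0,0,0],"fingers":1},{"dp":[0,0,0],"delta_rot":[0,0,0],"fingers":1},{"dp":[0,0,0],"delta_rot":[0,0,0],"fingers":1}]' 40
python3 - <<'E'
from h import *
go(.579,-.390,.10)
E
```

```text
t: 2.2
tcp_pos: [0.5712, -0.3945, 0.0993]
tool_rot: [0.994, -0.114, -0.002, -0.002]
force: [-0.1, 1.2, 0.4]
finger_gap: 0.997
gripper_force: 0.0
t2.2 p[ 0.5712 -0.3945  0.0993] a-13.1 down-in-tool[0.0051 0.0028 1.    ] gap0.997 | turn -0.0000 total; shift total [ 0.0131 -0.0123 -0.0015] in 1 rows of [ 0.0131 -0.0123 -0.0015]
```

```bash
python3 -m crank '[{"dp":[0.0,0.0,0],"delta_rot":[0,0,0],"fingers":1},{"dp":[0,0,0],"delta_rot":[0,0,0],"fingers":1}]' 40
python3 - <<'E'
from h import *
go(.579,-.390,.10)
E
```

```text
t: 2.37
tcp_pos: [0.5742, -0.3964, 0.1045]
tool_rot: [0.994, -0.113, 0.002, 0.002]
force: [0.5, -1.1, -0.3]
finger_gap: 1.002
gripper_force: 0.0
t2.4 p[ 0.5742 -0.3964  0.1045] a-13.0 down-in-tool[-0.0046 -0.0028  1.    ] gap1.002 | turn -0.0000 total; shift total [ 0.0065 -0.0147  0.0089] in 1 rows of [ 0.0065 -0.0147  0.0089]
```

```bash
python3 -m crank '[{"dp":[0.005,-0.006,0.002],"delta_rot":[0,0,0],"fingers":1},{"dp":[0.005,-0.006,0.002],"delta_rot":[0,0,0],"fingers":1},{"dp":[0,0,0],"delta_rot":[0,0,0],"fingers":1},{"dp":[0,0,0],"delta_rot":[0,0,0],"fingers":1},{"dp":[0,0,0],"delta_rot":[0,0,0],"fingers":1},{"dp":[0,0,0],"delta_rot":[0,0,0],"fingers":1}]' 40
python3 - <<'E'
from h import *
go(.579,-.390,.10)
E
python3 -m crank '[{"dp":[0,0,0],"delta_rot":[0,0,0],"fingers":0},{"dp":[0,0,0],"delta_rot":[0,0,0],"fingers":-0.5},{"dp":[0,0,0],"delta_rot":[0,0,0],"fingers":-0.5},{"dp":[0,0,0],"delta_rot":[0,0,0],"fingers":-0.5},{"dp":[0,0,0],"delta_rot":[0,0,0],"fingers":-0.5},{"dp":[0,0,0],"delta_rot":[0,0,0],"fingers":-0.5}]' 30
python3 - <<'E'
from h import *
go(.579,-.390,.10)
E
```

```text
t: 2.87
tcp_pos: [0.5794, -0.39, 0.0996]
tool_rot: [0.994, -0.113, 0.0, 0.0]
force: [0.4, 0.3, 0.6]
finger_gap: 0.999
gripper_force: 0.0
t2.9 p[ 0.5794 -0.39    0.0996] a-13.0 down-in-tool[-1.e-04 -1.e-04  1.e+00] gap0.999 | turn -0.0000 total; shift total [-0.0008  0.0001 -0.0008] in 1 rows of [-0.0008  0.0001 -0.0008]
t: 3.37
tcp_pos: [0.5795, -0.3902, 0.0995]
tool_rot: [0.994, -0.113, 0.0, 0.0]
force: [-0.3, 0.6, 0.5]
finger_gap: 0.524
gripper_force: 30.9
t3.4 p[ 0.5795 -0.3902  0.0995] a-13.0 down-in-tool[-3.e-04 -1.e-04  1.e+00] gap0.524 | turn -0.0000 total; shift total [-0.001  -0.0002 -0.001 ] in 1 rows of [-0.001  -0.0002 -0.001 ]
```

```bash
python3 -m crank '[{"dp":[0,0,-0.03],"delta_rot":[0,0,0],"fingers":-0.5},{"dp":[0,0,-0.05],"delta_rot":[0,0,0],"fingers":-0.5},{"dp":[0,0,-0.05],"delta_rot":[0,0,0],"fingers":-0.5},{"dp":[0,0,-0.03],"delta_rot":[0,0,0],"fingers":-0.5},{"dp":[-0.02,-0.018,0],"delta_rot":[0,0,0],"fingers":-0.5},{"dp":[-0.04,-0.036,0],"delta_rot":[0,0,0],"fingers":-0.5},{"dp":[-0.045,-0.04,0],"delta_rot":[0,0,0],"fingers":-0.5},{"dp":[-0.045,-0.04,0],"delta_rot":[0,0,0],"fingers":-0.5},{"dp":[-0.045,-0.04,0],"delta_rot":[0,0,0],"fingers":-0.5},{"dp":[-0.045,-0.04,0],"delta_rot":[0,0,0],"fingers":-0.5},{"dp":[-0.045,-0.04,0],"delta_rot":[0,0,0],"fingers":-0.5},{"dp":[-0.045,-0.04,0],"delta_rot":[0,0,0],"fingers":-0.5}]'
python3 -m crank '[{"dp":[-0.04,-0.034,0],"delta_rot":[0,0,0],"fingers":-0.5},{"dp":[-0.03,-0.026,0],"delta_rot":[0,0,0],"fingers":-0.5},{"dp":[-0.007,-0.0054,0],"delta_rot":[0,0,0],"fingers":-0.5},{"dp":[0,0,0],"delta_rot":[0,0,0],"fingers":-0.5},{"dp":[0,0,0],"delta_rot":[0,0,0],"fingers":-0.5},{"dp":[0,0,0],"delta_rot":[0,0,0],"fingers":-0.5},{"dp":[0,0,0],"delta_rot":[0,0,0],"fingers":-0.5},{"dp":[0,0,0],"delta_rot":[0,0,0],"fingers":-0.5},{"dp":[0,0,0],"delta_rot":[0,0,0],"fingers":-0.5}]'
python3 - <<'E'
from h import *
go(.421,-.169,.1025)
im,W=shot('wrist','w3.png')
E
```

```text
t: 4.37
tcp_pos: [0.4507, -0.2087, 0.1803]
tool_rot: [0.994, -0.113, 0.0, 0.0]
force: [0.6, 0.4, -1.0]
finger_gap: 0.522
gripper_force: 31.2
t: 5.12
tcp_pos: [0.4219, -0.17, 0.1793]
tool_rot: [0.994, -0.113, 0.0, 0.0]
force: [-0.1, 0.3, -1.2]
finger_gap: 0.524
gripper_force: 31.2
t5.1 p[ 0.4219 -0.17    0.1793] a-13.0 down-in-tool[-4.e-04 -2.e-04  1.e+00] gap0.524 | turn -0.0000 total; shift total [-0.0022 -0.0015  0.1536] in 2 rows of [-0.0011 -0.0007  0.0768]
```

View pics/w3.png

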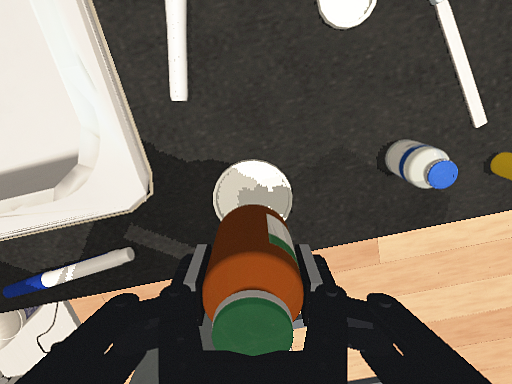

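```bash
python3 -m crank '[{"dp":[-0.002,-0.0015,0.03],"delta_rot":[0,0,0],"fingers":-0.5},{"dp":[0,0,0.04],"delta_rot":[0,0,0],"fingers":-0.5},{"dp":[0,0,0.04],"delta_rot":[0,0,0],"fingers":-0.5},{"dp":[0,0,0.025],"delta_rot":[0,0,0],"fingers":-0.5},{"dp":[0,0,0.01],"delta_rot":[0,0,0],"fingers":-0.5},{"dp":[0,0,0.005],"delta_rot":[0,0,0],"fingers":-0.5},{"dp":[0,0,0.003],"delta_rot":[0,0,0],"fingers":-0.5},{"dp":[0,0,0],"delta_rot":[0,0,0],"fingers":-0.5},{"dp":[0,0,0],"delta_rot":[0,0,0],"fingers":-0.5},{"dp":[0,0,0],"delta_rot":[0,0,0],"fingers":-0.5},{"dp":[0,0,0],"delta_rot":[0,0,0],"fingers":-0.5}]'
python3 - <<'E'
from h import *
go(.421,-.169,.1025)
E
```

```text
t: 6.08
tcp_pos: [0.4209, -0.1685, 0.1035]
tool_rot: [0.994, -0.113, 0.001, 0.0]
force: [-0.3, 0.2, -0.8]
finger_gap: 0.523
gripper_force: 31.2
t6.1 p[ 0.4209 -0.1685  0.1035] a-13.0 down-in-tool[-1.2e-03 -5.0e-04  1.0e+00] gap0.523 | turn -0.0000 total; shift total [0.0004 0.001  0.002 ] in 1 rows of [0.0004 0.001  0.002 ]
```

Not yet touching (about 1.5 mm up): lower, check force, release, rise.

```bash
python3 -m crank '[{"dp":[0,0,0.0025],"delta_rot":[0,0,0],"fingers":-0.5},{"dp":[0,0,0],"delta_rot":[0,0,0],"fingers":-0.5},{"dp":[0,0,0],"delta_rot":[0,0,0],"fingers":-0.5},{"dp":[0,0,0],"delta_rot":[0,0,0],"fingers":-0.5}]'
python3 -m crank '[{"dp":[0,0,0],"delta_rot":[0,0,0],"fingers":0.1},{"dp":[0,0,0],"delta_rot":[0,0,0],"fingers":0.3},{"dp":[0,0,0],"delta_rot":[0,0,0],"fingers":0.6},{"dp":[0,0,0],"delta_rot":[0,0,0],"fingers":0.7},{"dp":[0,0,-0.04],"delta_rot":[0,0,0],"fingers":0.7},{"dp":[0,0,-0.06],"delta_rot":[0,0,0],"fingers":0.7},{"dp":[0,0,-0.06],"delta_rot":[0,0,0],"fingers":0.7},{"dp":[0,0,-0.04],"delta_rot":[0,0,0],"fingers":0.7},{"dp":[0,0,0],"delta_rot":[0,0,0],"fingers":0.7},{"dp":[0,0,0],"delta_rot":[0,0,0],"fingers":0.7},{"dp":[0,0,0],"delta_rot":[0,0,0],"fingers":0.7}]'
python3 - <<'E'
from h import *
im,W=shot('top','t4.png')
x,y=.421,-.169
m=(np.hypot(W[...,0]-x,W[...,1]-y)<.035)&(W[...,2]>.078)&(W[...,2]<.1); p=W[m]
if len(p): print(len(p),np.median(p,0).round(4),((p.min(0)+p.max(0))/2).round(4),np.ptp(p,0))
im,W=shot('wrist','w4.png')
m=(np.hypot(W[...,0]-x,W[...,1]-y)<.035)&(W[...,2]>.078)&(W[...,2]<.1); p=W[m]
if len(p): print(len(p),np.median(p,0).round(4),((p.min(0)+p.max(0))/2).round(4),np.ptp(p,0))
go(.4285,-.2995,.20)
E
```

```text
t: 6.42
tcp_pos: [0.4208, -0.1684, 0.1019]
tool_rot: [0.994, -0.113, 0.0, 0.0]
force: [0.9, -0.7, 1.1]
finger_gap: 0.519
gripper_force: 31.3
t: 7.33
tcp_pos: [0.4202, -0.168, 0.2011]
tool_rot: [0.994, -0.113, -0.001, -0.0]
force: [0.1, 0.6, -0.9]
finger_gap: 0.851
gripper_force: 0.0
1572 [ 0.4218 -0.17    0.0873] [ 0.4198 -0.1696  0.084 ] [0.03091921 0.03089379 0.01139982]
t7.4 p[ 0.42   -0.1679  0.2005] a-13.0 down-in-tool[0.0026 0.0012 1.    ] gap0.849 | turn -0.0000 total; shift total [0.0758 0.2526 0.001 ] in 4 rows of [0.0189 0.0632 0.0003]
```

```bash
python3 -m crank '[{"dp":[0.006,0.02,0],"delta_rot":[0,0,0],"fingers":0.25},{"dp":[0.012,0.04,0],"delta_rot":[0,0,0],"fingers":0.25},{"dp":[0.016,0.054,0],"delta_rot":[0,0,0],"fingers":0.25},{"dp":[0.016,0.054,0],"delta_rot":[0,0,0],"fingers":0.25},{"dp":[0.014,0.045,0],"delta_rot":[0,0,0],"fingers":0.25},{"dp":[0.009,0.028,0],"delta_rot":[0,0,0],"fingers":0.25},{"dp":[0.003,0.0116,0],"delta_rot":[0,0,0],"fingers":0.25},{"dp":[0,0,0],"delta_rot":[0,0,0],"fingers":0.25},{"dp":[0,0,0],"delta_rot":[0,0,0],"fingers":0.25},{"dp":[0,0,0],"delta_rot":[0,0,0],"fingers":0.25},{"dp":[0,0,0],"delta_rot":[0,0,0],"fingers":0.25},{"dp":[0,0,0],"delta_rot":[0,0,0],"fingers":0.25}]'
python3 - <<'E'
from h import *
go(.4285,-.2995,.085)
im,W=shot('wrist')
x,y=.4285,-.2995
m=(np.hypot(W[...,0]-x,W[...,1]-y)<.03)&(W[...,2]>.05)&(W[...,2]<.07); p=W[m]
if len(p): print(len(p),np.median(p,0).round(4),((p.min(0)+p.max(0))/2).round(4),np.ptp(p,0))
E
```

```text
t: 8.43
tcp_pos: [0.4292, -0.2987, 0.2017]
tool_rot: [0.994, -0.113, -0.0, -0.0]
force: [-0.3, 0.3, -0.1]
finger_gap: 0.624
gripper_force: 0.0
t8.4 p[ 0.4292 -0.2987  0.2017] a-12.9 down-in-tool[7.e-04 5.e-04 1.e+00] gap0.624 | turn -0.0000 total; shift total [-0.001   0.0019  0.2334] in 3 rows of [-0.0003  0.0006  0.0778]
527 [ 0.4281 -0.3029  0.0598] [ 0.427  -0.3026  0.0577] [0.02007603 0.01984176 0.00832923]
```

```bash
python3 -m crank '[{"dp":[-0.001,0.0055,0.03],"delta_rot":[0,0,0],"fingers":0.25},{"dp":[0,0,0.05],"delta_rot":[0,0,0],"fingers":0.25},{"dp":[0,0,0.05],"delta_rot":[0,0,0],"fingers":0.25},{"dp":[0,0,0.05],"delta_rot":[0,0,0],"fingers":0.25},{"dp":[0,0,0.033],"delta_rot":[0,0,0],"fingers":0.25},{"dp":[0,0,0.02],"delta_rot":[0,0,0],"fingers":0.25},{"dp":[0,0,0],"delta_rot":[0,0,0],"fingers":0.25},{"dp":[0,0,0],"delta_rot":[0,0,0],"fingers":0.25},{"dp":[0,0,0],"delta_rot":[0,0,0],"fingers":0.25},{"dp":[0,0,0],"delta_rot":[0,0,0],"fingers":0.25},{"dp":[0,0,0],"delta_rot":[0,0,0],"fingers":0.25},{"dp":[0,0,0],"delta_rot":[0,0,0],"fingers":0.25}]'
python3 -m crank '[{"dp":[0,0,0],"delta_rot":[0,0,0],"fingers":0},{"dp":[0,0,0],"delta_rot":[0,0,0],"fingers":-0.3},{"dp":[0,0,0],"delta_rot":[0,0,0],"fingers":-0.6},{"dp":[0,0,0],"delta_rot":[0,0,0],"fingers":-0.7},{"dp":[0,0,0],"delta_rot":[0,0,0],"fingers":-0.7},{"dp":[0,0,0],"delta_rot":[0,0,0],"fingers":-0.7}]' 25
python3 - <<'E'
from h import *
go(.392,.288,.19)
go(.392,.288,.19,-13,pre=[.43,-.3,.185])
E
```

```text
t: 9.48
tcp_pos: [0.4285, -0.3028, 0.086]
tool_rot: [0.994, -0.113, 0.001, 0.001]
force: [-0.8, 0.8, 0.3]
finger_gap: 0.626
gripper_force: 0.0
t: 9.98
tcp_pos: [0.4283, -0.3027, 0.0856]
tool_rot: [0.994, -0.113, 0.0, 0.0]
force: [-0.9, -1.3, 5.1]
finger_gap: 0.334
gripper_force: 24.7
t10.0 p[ 0.4283 -0.3027  0.0856] a-13.0 down-in-tool[-5.e-04 -4.e-04  1.e+00] gap0.334 | turn -0.0000 total; shift total [-0.3364 -1.1348 -0.2089] in 16 rows of [-0.021  -0.0709 -0.0131]
t10.0 p[ 0.43  -0.3    0.185] a-13.0 down-in-tool[-5.e-04 -4.e-04  1.e+00] gap0.334 | turn 0.0000 total; shift total [-0.3386 -1.1288 -0.01  ] in 15 rows of [-0.0226 -0.0753 -0.0007]
```

```bash
python3 -m crank '[{"dp":[0,0,-0.03],"delta_rot":[0,0,0],"fingers":-0.7},{"dp":[0,0,-0.06],"delta_rot":[0,0,0],"fingers":-0.7},{"dp":[0,0,-0.07],"delta_rot":[0,0,0],"fingers":-0.7},{"dp":[0,0,-0.06],"delta_rot":[0,0,0],"fingers":-0.7},{"dp":[0,0,-0.04],"delta_rot":[0,0,0],"fingers":-0.7},{"dp":[-0.006,-0.02,0],"delta_rot":[0,0,0],"fingers":-0.7},{"dp":[-0.012,-0.04,0],"delta_rot":[0,0,0],"fingers":-0.7},{"dp":[-0.018,-0.06,0],"delta_rot":[0,0,0],"fingers":-0.7},{"dp":[-0.02,-0.068,0],"delta_rot":[0,0,0],"fingers":-0.7},{"dp":[-0.02,-0.068,0],"delta_rot":[0,0,0],"fingers":-0.7},{"dp":[-0.02,-0.068,0],"delta_rot":[0,0,0],"fingers":-0.7},{"dp":[-0.02,-0.068,0],"delta_rot":[0,0,0],"fingers":-0.7}]'
python3 -m crank '[{"dp":[-0.02,-0.068,0],"delta_rot":[0,0,0],"fingers":-0.7},{"dp":[-0.02,-0.068,0],"delta_rot":[0,0,0],"fingers":-0.7},{"dp":[-0.02,-0.068,0],"delta_rot":[0,0,0],"fingers":-0.7},{"dp":[-0.02,-0.068,0],"delta_rot":[0,0,0],"fingers":-0.7},{"dp":[-0.02,-0.068,0],"delta_rot":[0,0,0],"fingers":-0.7},{"dp":[-0.02,-0.068,0],"delta_rot":[0,0,0],"fingers":-0.7},{"dp":[-0.02,-0.068,0],"delta_rot":[0,0,0],"fingers":-0.7},{"dp":[-0.02,-0.068,0],"delta_rot":[0,0,0],"fingers":-0.7},{"dp":[-0.02,-0.068,0],"delta_rot":[0,0,0],"fingers":-0.7},{"dp":[-0.018,-0.06,0],"delta_rot":[0,0,0],"fingers":-0.7},{"dp":[-0.012,-0.04,0],"delta_rot":[0,0,0],"fingers":-0.7},{"dp":[-0.005,-0.02,0],"delta_rot":[0,0,0],"fingers":-0.7}]'
python3 -m crank '[{"dp":[0,0,0],"delta_rot":[0,0,0],"fingers":-0.7},{"dp":[0,0,0],"delta_rot":[0,0,0],"fingers":-0.7},{"dp":[0,0,0],"delta_rot":[0,0,0],"fingers":-0.7},{"dp":[0,0,0],"delta_rot":[0,0,0],"fingers":-0.7},{"dp":[0,0,0],"delta_rot":[0,0,0],"fingers":-0.7},{"dp":[0,0,0],"delta_rot":[0,0,0],"fingers":-0.7}]'
python3 - <<'E'
from h import *
go(.392,.2875,.09)
im,W=shot('wrist','w5.png')
E
```

```text
t: 10.98
tcp_pos: [0.4143, -0.0962, 0.2141]
tool_rot: [0.994, -0.114, -0.001, -0.001]
force: [0.9, -0.1, -1.3]
finger_gap: 0.338
gripper_force: 24.9
t: 11.98
tcp_pos: [0.3917, 0.2847, 0.214]
tool_rot: [0.994, -0.112, -0.001, 0.0]
force: [0.8, 0.1, -0.7]
finger_gap: 0.34
gripper_force: 24.9
t: 12.48
tcp_pos: [0.3935, 0.2814, 0.2152]
tool_rot: [0.993, -0.114, -0.0, 0.0]
force: [-0.4, -0.4, -0.5]
finger_gap: 0.341
gripper_force: 24.9
t12.5 p[0.3935 0.2814 0.2152] a-13.1 down-in-tool[ 2.e-04 -2.e-04  1.e+00] gap0.341 | turn -0.0000 total; shift total [-0.0058 -0.0112  0.2504] in 4 rows of [-0.0014 -0.0028  0.0626]
```

View pics/w5.png

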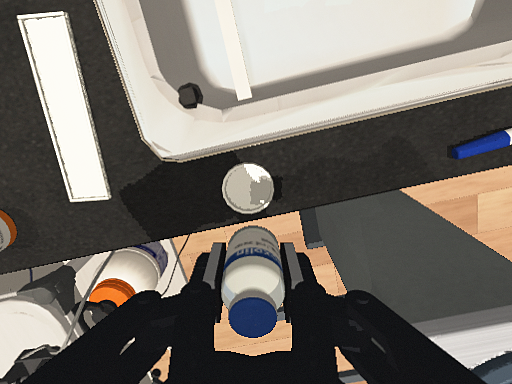

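Run:
```python
from h import *
z=np.load('pics/w5.png.npz');W=z['W'];g=cv2.cvtColor(z['im'],cv2.COLOR_RGB2GRAY)
m=(W[...,2]<.03)&(W[...,2]>-.01)&(g>90); m[:155]=0; m[220:]=0; m[:,:215]=0; m[:,280:]=0
p=W[m]; print('cup',len(p),((p.min(0)+p.max(0))/2).round(4),np.ptp(p,0).round(4),[x for x in cv2.minEnclosingCircle((p[:,:2]*1000).astype(np.float32))])
v=W[222:335,226:282].reshape(-1,3); v=v[v[:,2]>.09]; print(v[:,2].min(),v[:,2].max()); 
for a,b in((.125,.15),(.15,.17)):
    q=v[(v[:,2]>a)&(v[:,2]<b)]; print(len(q),q.min(0).round(4),q.max(0).round(4))
t=(g>180)&(abs(W[...,2]-.004)<.012); t[:, 112:]=0; t[:10]=0; t[205:]=0
p=W[t][:,:2]; print('trough',cv2.minAreaRect((p*1000).astype(np.float32)))
```

```text
cup 2088 [0.3896 0.2873 0.0044] [0.0549 0.0528 0.0117] [(389.3548583984375, 286.620361328125), 27.811954498291016]
0.13048986648602978 0.19122453297713027
734 [0.393  0.2636 0.1305] [0.4082 0.2944 0.15  ]
1179 [0.3934 0.2638 0.15  ] [0.408 0.293 0.17 ]
trough ((493.33197021484375, 416.21942138671875), (84.03907775878906, 168.72894287109375), 80.67141723632812)
```

```bash
python3 -m crank '[{"dp":[-0.007,-0.013,0.03],"delta_rot":[0,0,0],"fingers":-0.7},{"dp":[0,0,0.05],"delta_rot":[0,0,0],"fingers":-0.7},{"dp":[0,0,0.06],"delta_rot":[0,0,0],"fingers":-0.7},{"dp":[0,0,0.05],"delta_rot":[0,0,0],"fingers":-0.7},{"dp":[0,0,0.03],"delta_rot":[0,0,0],"fingers":-0.7},{"dp":[0,0,0.02],"delta_rot":[0,0,0],"fingers":-0.7},{"dp":[0,0,0.01],"delta_rot":[0,0,0],"fingers":-0.7},{"dp":[0,0,0],"delta_rot":[0,0,0],"fingers":-0.7},{"dp":[0,0,0],"delta_rot":[0,0,0],"fingers":-0.7},{"dp":[0,0,0],"delta_rot":[0,0,0],"fingers":-0.7},{"dp":[0,0,0],"delta_rot":[0,0,0],"fingers":-0.7},{"dp":[0,0,0],"delta_rot":[0,0,0],"fingers":-0.7}]'
python3 - <<'E'
from h import *
go(.3915,.2885,.0885)
E
```

```text
t: 13.53
tcp_pos: [0.3917, 0.2897, 0.091]
tool_rot: [0.994, -0.113, 0.001, -0.0]
force: [-0.4, 0.1, -0.9]
finger_gap: 0.34
gripper_force: 24.9
t13.5 p[0.3917 0.2897 0.091 ] a-13.0 down-in-tool[-0.0015  0.0011  1.    ] gap0.340 | turn -0.0000 total; shift total [0.0001 0.0025 0.0051] in 1 rows of [0.0001 0.0025 0.0051]
```

```bash
python3 -m crank '[{"dp":[0,0.002,0.003],"delta_rot":[0,0,0],"fingers":-0.7},{"dp":[0,0,0.003],"delta_rot":[0,0,0],"fingers":-0.7},{"dp":[0,0,0],"delta_rot":[0,0,0],"fingers":-0.7},{"dp":[0,0,0],"delta_rot":[0,0,0],"fingers":-0.7},{"dp":[0,0,0],"delta_rot":[0,0,0],"fingers":-0.7}]'
```

```text
t: 13.95
tcp_pos: [0.3913, 0.2885, 0.088]
tool_rot: [0.994, -0.113, 0.001, -0.0]
force: [-0.4, -0.8, 7.4]
finger_gap: 0.336
gripper_force: 25.7
```

Contact felt (7 N). Release and rise.

```bash
python3 -m crank '[{"dp":[0,0,0],"delta_rot":[0,0,0],"fingers":-0.2},{"dp":[0,0,0],"delta_rot":[0,0,0],"fingers":0},{"dp":[0,0,0],"delta_rot":[0,0,0],"fingers":0.2},{"dp":[0,0,0],"delta_rot":[0,0,0],"fingers":0.2},{"dp":[0,0,-0.03],"delta_rot":[0,0,0],"fingers":0.2},{"dp":[0,0,-0.06],"delta_rot":[0,0,0],"fingers":0.2},{"dp":[0,0,-0.06],"delta_rot":[0,0,0],"fingers":0.2},{"dp":[0,0,-0.06],"delta_rot":[0,0,0],"fingers":0.2},{"dp":[0,0,-0.03],"delta_rot":[0,0,0],"fingers":0.2},{"dp":[0,0,0],"delta_rot":[0,0,0],"fingers":0.2},{"dp":[0,0,0],"delta_rot":[0,0,0],"fingers":0.2},{"dp":[0,0,0],"delta_rot":[0,0,0],"fingers":0.2}]'
python3 - <<'E'
from h import *
x,y=.3913,.2875
im,W=shot('wrist')
m=(np.hypot(W[...,0]-x,W[...,1]-y)<.03)&(W[...,2]>.053)&(W[...,2]<.075); p=W[m]
if len(p): print(len(p),np.median(p,0).round(4),((p.min(0)+p.max(0))/2).round(4),np.ptp(p,0))
go(.476,-.425,.21)
E
```

```text
t: 14.95
tcp_pos: [0.3905, 0.2882, 0.2064]
tool_rot: [0.994, -0.113, -0.001, 0.0]
force: [-0.2, -0.3, -0.0]
finger_gap: 0.598
gripper_force: 0.0
522 [0.3911 0.2881 0.0623] [0.39   0.2884 0.06  ] [0.02009018 0.02018643 0.00895171]
t15.0 p[0.3904 0.2881 0.206 ] a-13.0 down-in-tool[ 0.0023 -0.0017  1.    ] gap0.597 | turn -0.0000 total; shift total [ 0.4877  1.3511 -0.008 ] in 18 rows of [ 0.0271  0.0751 -0.0004]
```

```bash
python3 -m crank '[{"dp":[0.007,0.02,0],"delta_rot":[0,0,0],"fingers":0},{"dp":[0.014,0.04,0],"delta_rot":[0,0,0],"fingers":0},{"dp":[0.022,0.06,0],"delta_rot":[0,0,0],"fingers":0},{"dp":[0.025,0.07,0],"delta_rot":[0,0,0],"fingers":0},{"dp":[0.025,0.07,0],"delta_rot":[0,0,0],"fingers":0},{"dp":[0.025,0.07,0],"delta_rot":[0,0,0],"fingers":0},{"dp":[0.025,0.07,0],"delta_rot":[0,0,0],"fingers":0},{"dp":[0.025,0.07,0],"delta_rot":[0,0,0],"fingers":0},{"dp":[0.025,0.07,0],"delta_rot":[0,0,0],"fingers":0},{"dp":[0.025,0.07,0],"delta_rot":[0,0,0],"fingers":0},{"dp":[0.025,0.07,0],"delta_rot":[0,0,0],"fingers":0},{"dp":[0.025,0.07,0],"delta_rot":[0,0,0],"fingers":0}]'
python3 -m crank '[{"dp":[0.025,0.07,0],"delta_rot":[0,0,0],"fingers":0},{"dp":[0.025,0.07,0],"delta_rot":[0,0,0],"fingers":0},{"dp":[0.025,0.07,0],"delta_rot":[0,0,0],"fingers":0},{"dp":[0.025,0.07,0],"delta_rot":[0,0,0],"fingers":0},{"dp":[0.025,0.07,0],"delta_rot":[0,0,0],"fingers":0},{"dp":[0.025,0.07,0],"delta_rot":[0,0,0],"fingers":0},{"dp":[0.022,0.06,0],"delta_rot":[0,0,0],"fingers":0},{"dp":[0.015,0.035,0],"delta_rot":[0,0,0],"fingers":0},{"dp":[0.006,0.015,0],"delta_rot":[0,0,0],"fingers":0},{"dp":[0,0,0],"delta_rot":[0,0,0],"fingers":0},{"dp":[0,0,0],"delta_rot":[0,0,0],"fingers":0},{"dp":[0,0,0],"delta_rot":[0,0,0],"fingers":0}]'
python3 -m crank '[{"dp":[0,0,0],"delta_rot":[0,0,0],"fingers":0},{"dp":[0,0,0],"delta_rot":[0,0,0],"fingers":0},{"dp":[0,0,0],"delta_rot":[0,0,0],"fingers":0},{"dp":[0,0,0],"delta_rot":[0,0,0],"fingers":0}]'
python3 - <<'E'
from h import *
x,y=.476,-.425
im,W=shot('wrist')
m=(np.hypot(W[...,0]-x,W[...,1]-y)<.03)&(W[...,2]>.032)&(W[...,2]<.06); p=W[m]
if len(p): print(len(p),np.median(p,0).round(4),((p.min(0)+p.max(0))/2).round(4),np.ptp(p,0))
go(.476,-.4255,.084)
E
```

```text
t: 16.0
tcp_pos: [0.4362, -0.1092, 0.2061]
tool_rot: [0.994, -0.113, -0.001, -0.0]
force: [0.8, 0.2, -0.5]
finger_gap: 0.502
gripper_force: 0.0
t: 17.0
tcp_pos: [0.471, -0.3849, 0.2063]
tool_rot: [0.994, -0.113, -0.001, -0.001]
force: [0.1, 1.3, -0.3]
finger_gap: 0.499
gripper_force: 0.0
t: 17.33
tcp_pos: [0.472, -0.3863, 0.2074]
tool_rot: [0.994, -0.113, 0.0, -0.0]
force: [-0.3, 0.6, 0.3]
finger_gap: 0.5
gripper_force: 0.0
292 [ 0.4768 -0.4254  0.0416] [ 0.4756 -0.4257  0.0379] [0.01459293 0.01656808 0.01187955]
t17.4 p[ 0.472  -0.3865  0.2073] a-13.0 down-in-tool[-0.e+00 -1.e-04  1.e+00] gap0.500 | turn -0.0000 total; shift total [0.0254 0.0743 0.2467] in 4 rows of [0.0063 0.0186 0.0617]
```

```bash
python3 -m crank '[{"dp":[0.006,0.02,0],"delta_rot":[0,0,0],"fingers":0},{"dp":[0.01,0.03,0],"delta_rot":[0,0,0],"fingers":0},{"dp":[0.0104,0.0243,0.02],"delta_rot":[0,0,0],"fingers":0},{"dp":[0,0,0.04],"delta_rot":[0,0,0],"fingers":0},{"dp":[0,0,0.06],"delta_rot":[0,0,0],"fingers":0},{"dp":[0,0,0.06],"delta_rot":[0,0,0],"fingers":0},{"dp":[0,0,0.04],"delta_rot":[0,0,0],"fingers":0},{"dp":[0,0,0.02],"delta_rot":[0,0,0],"fingers":0},{"dp":[0,0,0.006],"delta_rot":[0,0,0],"fingers":0},{"dp":[0,0,0],"delta_rot":[0,0,0],"fingers":0},{"dp":[0,0,0],"delta_rot":[0,0,0],"fingers":0},{"dp":[0,0,0],"delta_rot":[0,0,0],"fingers":0}]'
python3 -m crank '[{"dp":[0,0,0],"delta_rot":[0,0,0],"fingers":0},{"dp":[0,0,0],"delta_rot":[0,0,0],"fingers":0},{"dp":[0,0,0],"delta_rot":[0,0,0],"fingers":0}]'
python3 - <<'E'
from h import *
go(.4765,-.4255,.084)
E
```

```text
t: 18.38
tcp_pos: [0.4771, -0.4271, 0.0858]
tool_rot: [0.994, -0.113, 0.001, 0.001]
force: [-0.5, 0.4, 0.9]
finger_gap: 0.495
gripper_force: 0.0
t: 18.63
tcp_pos: [0.4766, -0.4264, 0.0851]
tool_rot: [0.994, -0.113, 0.001, 0.001]
force: [0.2, 0.8, 0.5]
finger_gap: 0.498
gripper_force: 0.0
t18.6 p[ 0.4766 -0.4264  0.0851] a-13.0 down-in-tool[-0.0012 -0.001   1.    ] gap0.498 | turn -0.0000 total; shift total [-0.0006 -0.0017  0.0022] in 1 rows of [-0.0006 -0.0017  0.0022]
```

```bash
python3 -m crank '[{"dp":[0,0,0.003],"delta_rot":[0,0,0],"fingers":-0.2},{"dp":[0,0,0],"delta_rot":[0,0,0],"fingers":-0.4},{"dp":[0,0,0],"delta_rot":[0,0,0],"fingers":-0.6},{"dp":[0,0,0],"delta_rot":[0,0,0],"fingers":-0.85},{"dp":[0,0,0],"delta_rot":[0,0,0],"fingers":-0.9},{"dp":[0,0,0],"delta_rot":[0,0,0],"fingers":-0.9},{"dp":[0,0,0],"delta_rot":[0,0,0],"fingers":-0.9}]' 20
python3 - <<'E'
from h import *
go(.556,-.2695,.18)
E
```

```text
t: 19.22
tcp_pos: [0.4763, -0.4261, 0.0827]
tool_rot: [0.994, -0.113, -0.0, -0.0]
force: [-1.3, 0.1, 1.6]
finger_gap: 0.209
gripper_force: 20.4
t19.2 p[ 0.4763 -0.4261  0.0827] a-13.0 down-in-tool[1.e-04 2.e-04 1.e+00] gap0.209 | turn -0.0000 total; shift total [ 0.0849 -0.341  -0.1946] in 6 rows of [ 0.0142 -0.0568 -0.0324]
```

```bash
python3 -m crank '[{"dp":[0,0,-0.02],"delta_rot":[0,0,0],"fingers":-0.9},{"dp":[0,0,-0.05],"delta_rot":[0,0,0],"fingers":-0.9},{"dp":[0,0,-0.06],"delta_rot":[0,0,0],"fingers":-0.9},{"dp":[0,0,-0.04],"delta_rot":[0,0,0],"fingers":-0.9},{"dp":[0.005,-0.02,-0.02],"delta_rot":[0,0,0],"fingers":-0.9},{"dp":[0.01,-0.04,0],"delta_rot":[0,0,0],"fingers":-0.9},{"dp":[0.013,-0.055,0],"delta_rot":[0,0,0],"fingers":-0.9},{"dp":[0.015,-0.06,0],"delta_rot":[0,0,0],"fingers":-0.9},{"dp":[0.015,-0.06,0],"delta_rot":[0,0,0],"fingers":-0.9},{"dp":[0.013,-0.055,0],"delta_rot":[0,0,0],"fingers":-0.9},{"dp":[0.01,-0.037,0],"delta_rot":[0,0,0],"fingers":-0.9},{"dp":[0.004,-0.014,0],"delta_rot":[0,0,0],"fingers":-0.9}]'
python3 -m crank '[{"dp":[0,0,0],"delta_rot":[0,0,0],"fingers":-0.9},{"dp":[0,0,0],"delta_rot":[0,0,0],"fingers":-0.9},{"dp":[0,0,0],"delta_rot":[0,0,0],"fingers":-0.9},{"dp":[0,0,0],"delta_rot":[0,0,0],"fingers":-0.9},{"dp":[0,0,0],"delta_rot":[0,0,0],"fingers":-0.9},{"dp":[0,0,0],"delta_rot":[0,0,0],"fingers":-0.9}]'
python3 - <<'E'
from h import *
go(.556,-.2695,.0855)
im,W=shot('wrist','w6.png')
g=cv2.cvtColor(im,cv2.COLOR_RGB2GRAY)
m=(W[...,2]<.03)&(W[...,2]>-.02)&(g>90)&(np.hypot(W[...,0]-.556,W[...,1]+.27)<.03)
p=W[m]; print('cup',len(p),((p.min(0)+p.max(0))/2).round(4),np.ptp(p,0).round(4))
# vial: between pads
s=manip.sense()['tcp_pos']
m=(np.hypot(W[...,0]-s[0],W[...,1]-s[1])<.014)&(W[...,2]<s[2]-.02)&(W[...,2]>.05); p=W[m]
print('vial',len(p),p.min(0).round(4),p.max(0).round(4))
E
```

```text
t: 20.22
tcp_pos: [0.5567, -0.2656, 0.1773]
tool_rot: [0.994, -0.112, -0.001, -0.001]
force: [0.5, 0.8, -0.1]
finger_gap: 0.217
gripper_force: 20.3
t: 20.72
tcp_pos: [0.5556, -0.2706, 0.1777]
tool_rot: [0.993, -0.114, 0.0, 0.0]
force: [-0.3, 0.3, 1.1]
finger_gap: 0.219
gripper_force: 20.2
t20.7 p[ 0.5556 -0.2706  0.1777] a-13.1 down-in-tool[-0.e+00 -1.e-04  1.e+00] gap0.219 | turn -0.0000 total; shift total [ 0.0002 -0.0023  0.1843] in 3 rows of [ 0.0001 -0.0008  0.0614]
cup 1808 [ 0.5531 -0.27    0.0043] [0.0456 0.0429 0.0112]
vial 3153 [ 0.5442 -0.2839  0.0961] [ 0.5684 -0.258   0.1574]
```

View pics/w6.png

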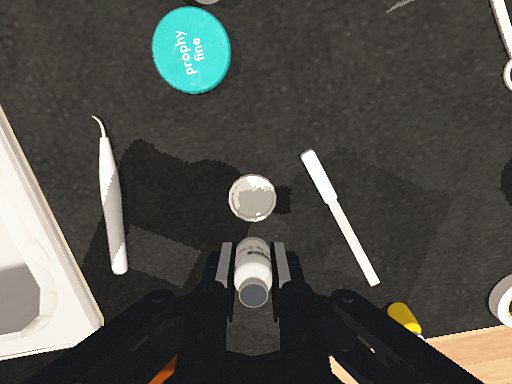

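```bash
python3 -m crank '[{"dp":[-0.002,-0.001,0.02],"delta_rot":[0,0,0],"fingers":-0.9},{"dp":[0,0,0.04],"delta_rot":[0,0,0],"fingers":-0.9},{"dp":[0,0,0.05],"delta_rot":[0,0,0],"fingers":-0.9},{"dp":[0,0,0.04],"delta_rot":[0,0,0],"fingers":-0.9},{"dp":[0,0,0.02],"delta_rot":[0,0,0],"fingers":-0.9},{"dp":[0,0,0.01],"delta_rot":[0,0,0],"fingers":-0.9},{"dp":[0,0,0.005],"delta_rot":[0,0,0],"fingers":-0.9},{"dp":[0,0,0],"delta_rot":[0,0,0],"fingers":-0.9},{"dp":[0,0,0],"delta_rot":[0,0,0],"fingers":-0.9},{"dp":[0,0,0],"delta_rot":[0,0,0],"fingers":-0.9},{"dp":[0,0,0],"delta_rot":[0,0,0],"fingers":-0.9},{"dp":[0,0,0],"delta_rot":[0,0,0],"fingers":-0.9}]'
python3 - <<'E'
from h import *
go(.5545,-.2698,.0840)
E
```

```text
t: 21.77
tcp_pos: [0.5555, -0.269, 0.0856]
tool_rot: [0.994, -0.113, 0.0, 0.0]
force: [0.7, 0.0, -0.4]
finger_gap: 0.216
gripper_force: 20.2
t21.8 p[ 0.5555 -0.269   0.0856] a-13.0 down-in-tool[-1.e-03 -4.e-04  1.e+00] gap0.216 | turn -0.0000 total; shift total [-0.0016  0.002   0.0031] in 1 rows of [-0.0016  0.002   0.0031]
```

```bash
python3 -m crank '[{"dp":[-0.001,0.001,0.002],"delta_rot":[0,0,0],"fingers":-0.9},{"dp":[0,0,0.002],"delta_rot":[0,0,0],"fingers":-0.9},{"dp":[0,0,0],"delta_rot":[0,0,0],"fingers":-0.9},{"dp":[0,0,0],"delta_rot":[0,0,0],"fingers":-0.9},{"dp":[0,0,0],"delta_rot":[0,0,0],"fingers":-0.9}]'
```

```text
t: 22.18
tcp_pos: [0.5553, -0.2693, 0.085]
tool_rot: [0.994, -0.113, 0.001, 0.0]
force: [-1.1, 2.1, 9.8]
finger_gap: 0.221
gripper_force: 21.3
```

```bash
python3 -m crank '[{"dp":[0,0,0],"delta_rot":[0,0,0],"fingers":-0.4},{"dp":[0,0,0],"delta_rot":[0,0,0],"fingers":-0.2},{"dp":[0,0,0],"delta_rot":[0,0,0],"fingers":0},{"dp":[0,0,0],"delta_rot":[0,0,0],"fingers":0},{"dp":[0,0,-0.02],"delta_rot":[0,0,0],"fingers":0},{"dp":[0,0,-0.05],"delta_rot":[0,0,0],"fingers":0},{"dp":[0,0,-0.06],"delta_rot":[0,0,0],"fingers":0},{"dp":[0,0,-0.05],"delta_rot":[0,0,0],"fingers":0},{"dp":[0,0,-0.02],"delta_rot":[0,0,0],"fingers":0},{"dp":[0,0,0],"delta_rot":[0,0,0],"fingers":0},{"dp":[0,0,0],"delta_rot":[0,0,0],"fingers":0},{"dp":[0,0,0],"delta_rot":[0,0,0],"fingers":0}]'
python3 - <<'E'
from h import *
x,y=.5545,-.2698
im,W=shot('wrist','w7.png')
m=(np.hypot(W[...,0]-x,W[...,1]-y)<.02)&(W[...,2]>.035)&(W[...,2]<.06); p=W[m]
if len(p): print(len(p),np.median(p,0).round(4),((p.min(0)+p.max(0))/2).round(4),np.ptp(p,0))
g=cv2.cvtColor(im,cv2.COLOR_RGB2GRAY)
m=(g>100)&(W[...,2]<.03)&(W[...,2]>.002)&(np.hypot(W[...,0]-.578,W[...,1]+.149)<.085); m[:,180:]=0
k,lab,st,ce=cv2.connectedComponentsWithStats(m.astype(np.uint8))
for i in range(1,k):
    if st[i,4]>400:
        p=W[lab==i]; print(st[i],cv2.minAreaRect((p[:,:2]*1000).astype(np.float32)),p[:,2].max())
go(.579,-.150,.18,-15.3)
E
```

```text
t: 23.18
tcp_pos: [0.5538, -0.2686, 0.1818]
tool_rot: [0.994, -0.113, -0.001, -0.001]
force: [-0.7, 0.7, -0.6]
finger_gap: 0.5
gripper_force: 0.0
326 [ 0.5558 -0.2705  0.0441] [ 0.555  -0.2699  0.0405] [0.01527789 0.01613002 0.01104339]
[  97  112   33  157 2175] ((581.0484619140625, -151.92703247070312), (14.791878700256348, 141.07647705078125), 73.61382293701172) 0.016913590460548356
[  17  148   66  119 2380] ((578.9755859375, -76.9499282836914), (25.598295211791992, 117.2220230102539), 89.99486541748047) 0.010096857855770663
t23.2 p[ 0.5537 -0.2686  0.1814] a-13.0 down-in-tool[0.0033 0.0014 1.    ] gap0.499 | turn 0.0064 total; shift total [-0.0138 -0.2421  0.0028] in 4 rows of [-0.0034 -0.0605  0.0007]
```

```bash
python3 -m crank '[{"dp":[0,0,0],"delta_rot":[0,0,0.0078],"fingers":0},{"dp":[-0.001,-0.02,0],"delta_rot":[0,0,0],"fingers":0},{"dp":[-0.003,-0.045,0],"delta_rot":[0,0,0],"fingers":0},{"dp":[-0.003,-0.055,0],"delta_rot":[0,0,0],"fingers":0},{"dp":[-0.003,-0.055,0],"delta_rot":[0,0,0],"fingers":0},{"dp":[-0.002,-0.045,0],"delta_rot":[0,0,0],"fingers":0},{"dp":[-0.0014,-0.0206,0],"delta_rot":[0,0,0],"fingers":0},{"dp":[0,0,0],"delta_rot":[0,0,0],"fingers":0},{"dp":[0,0,0],"delta_rot":[0,0,0],"fingers":0},{"dp":[0,0,0],"delta_rot":[0,0,0],"fingers":0},{"dp":[0,0,0],"delta_rot":[0,0,0],"fingers":0},{"dp":[0,0,0],"delta_rot":[0,0,0],"fingers":0}]'
python3 - <<'E'
from h import *
go(.580,-.151,.08,-15.8)
E
```

```text
t: 24.23
tcp_pos: [0.5808, -0.153, 0.1831]
tool_rot: [0.99, -0.138, 0.0, 0.0]
force: [1.0, 0.7, -0.0]
finger_gap: 0.501
gripper_force: 0.0
t24.2 p[ 0.5808 -0.153   0.1831] a-15.9 down-in-tool[-3.e-04 -2.e-04  1.e+00] gap0.501 | turn -0.0003 total; shift total [-0.0026 -0.0033  0.2063] in 3 rows of [-0.0009 -0.0011  0.0688]
```

```bash
python3 -m crank '[{"dp":[-0.0015,-0.0025,0.03],"delta_rot":[0,0,0],"fingers":0},{"dp":[0,0,0.05],"delta_rot":[0,0,0],"fingers":0},{"dp":[0,0,0.05],"delta_rot":[0,0,0],"fingers":0},{"dp":[0,0,0.04],"delta_rot":[0,0,0],"fingers":0},{"dp":[0,0,0.025],"delta_rot":[0,0,0],"fingers":0},{"dp":[0,0,0.011],"delta_rot":[0,0,0],"fingers":0},{"dp":[0,0,0],"delta_rot":[0,0,0],"fingers":0},{"dp":[0,0,0],"delta_rot":[0,0,0],"fingers":0},{"dp":[0,0,0],"delta_rot":[0,0,0],"fingers":0},{"dp":[0,0,0],"delta_rot":[0,0,0],"fingers":0},{"dp":[0,0,0],"delta_rot":[0,0,0],"fingers":0},{"dp":[0,0,0],"delta_rot":[0,0,0],"fingers":0}]'
python3 - <<'E'
from h import *
go(.580,-.151,.0775,-15.8)
E
```

```text
t: 25.23
tcp_pos: [0.5809, -0.1503, 0.081]
tool_rot: [0.991, -0.137, 0.001, 0.0]
force: [0.4, 0.4, 0.0]
finger_gap: 0.501
gripper_force: 0.0
t25.2 p[ 0.5809 -0.1503  0.081 ] a-15.8 down-in-tool[-1.5e-03 -3.0e-04  1.0e+00] gap0.501 | turn 0.0000 total; shift total [-0.0014  0.0018  0.007 ] in 1 rows of [-0.0014  0.0018  0.007 ]
```

```bash
python3 -m crank '[{"dp":[0,0.001,0.003],"delta_rot":[0,0,0],"fingers":-0.2},{"dp":[0,0,0.003],"delta_rot":[0,0,0],"fingers":-0.4},{"dp":[0,0,0],"delta_rot":[0,0,0],"fingers":-0.5},{"dp":[0,0,0],"delta_rot":[0,0,0],"fingers":-0.7},{"dp":[0,0,0],"delta_rot":[0,0,0],"fingers":-0.9},{"dp":[0,0,0],"delta_rot":[0,0,0],"fingers":-1},{"dp":[0,0,0],"delta_rot":[0,0,0],"fingers":-1},{"dp":[0,0,0],"delta_rot":[0,0,0],"fingers":-1}]' 40
python3 -m crank '[{"dp":[0,0,-0.02],"delta_rot":[0,0,0],"fingers":-1},{"dp":[0,0,-0.05],"delta_rot":[0,0,0],"fingers":-1},{"dp":[0,0,-0.07],"delta_rot":[0,0,0],"fingers":-1},{"dp":[0,0,-0.07],"delta_rot":[0,0,0],"fingers":-1},{"dp":[0,0,-0.05],"delta_rot":[0,0,0],"fingers":-1},{"dp":[0,0,-0.02],"delta_rot":[0,0,0],"fingers":-1},{"dp":[0,0,0],"delta_rot":[0,0,0],"fingers":-1},{"dp":[0,0,0],"delta_rot":[0,0,0],"fingers":-1},{"dp":[0,0,0],"delta_rot":[0,0,0],"fingers":-1},{"dp":[0,0,0],"delta_rot":[0,0,0],"fingers":-1}]'
python3 - <<'E'
from h import *
go(.43,0,.22,-9)
go(.496,.432,.22,-9,pre=[.43,0,.22])
E
```

```text
t: 25.9
tcp_pos: [0.5804, -0.1507, 0.0771]
tool_rot: [0.991, -0.137, 0.0, 0.0]
force: [0.1, 0.2, 0.1]
finger_gap: 0.168
gripper_force: 40.5
t: 26.73
tcp_pos: [0.5793, -0.1502, 0.215]
tool_rot: [0.99, -0.138, -0.002, -0.001]
force: [-0.5, 0.3, -0.5]
finger_gap: 0.172
gripper_force: 40.5
t26.7 p[ 0.5793 -0.1502  0.215 ] a-15.8 down-in-tool[4.4e-03 7.0e-04 1.0e+00] gap0.172 | turn -0.0189 total; shift total [-0.3419 -0.2501 -0.01  ] in 6 rows of [-0.057  -0.0417 -0.0017]
t26.7 p[0.43 0.   0.22] a-15.8 down-in-tool[4.4e-03 7.0e-04 1.0e+00] gap0.172 | turn -0.0189 total; shift total [-0.0048 -0.874   0.    ] in 11 rows of [-0.0004 -0.0795  0.    ]
```

```bash
python3 -m crank '[{"dp":[0,0,0],"delta_rot":[0,0,-0.0189],"fingers":-1},{"dp":[-0.02,-0.015,0],"delta_rot":[0,0,0],"fingers":-1},{"dp":[-0.04,-0.03,0],"delta_rot":[0,0,0],"fingers":-1},{"dp":[-0.056,-0.041,0],"delta_rot":[0,0,0],"fingers":-1},{"dp":[-0.056,-0.041,0],"delta_rot":[0,0,0],"fingers":-1},{"dp":[-0.056,-0.041,0],"delta_rot":[0,0,0],"fingers":-1},{"dp":[-0.054,-0.039,0],"delta_rot":[0,0,0],"fingers":-1},{"dp":[-0.04,-0.028,0],"delta_rot":[0,0,0],"fingers":-1},{"dp":[-0.02,-0.035,0],"delta_rot":[0,0,0],"fingers":-1},{"dp":[0,-0.05,0],"delta_rot":[0,0,0],"fingers":-1},{"dp":[0,-0.07,0],"delta_rot":[0,0,0],"fingers":-1},{"dp":[0,-0.07,0],"delta_rot":[0,0,0],"fingers":-1}]'
python3 -m crank '[{"dp":[0,-0.07,0],"delta_rot":[0,0,0],"fingers":-1},{"dp":[0,-0.07,0],"delta_rot":[0,0,0],"fingers":-1},{"dp":[0,-0.07,0],"delta_rot":[0,0,0],"fingers":-1},{"dp":[0,-0.07,0],"delta_rot":[0,0,0],"fingers":-1},{"dp":[0,-0.07,0],"delta_rot":[0,0,0],"fingers":-1},{"dp":[0,-0.07,0],"delta_rot":[0,0,0],"fingers":-1},{"dp":[0,-0.07,0],"delta_rot":[0,0,0],"fingers":-1},{"dp":[0,-0.06,0],"delta_rot":[0,0,0],"fingers":-1},{"dp":[0,-0.04,0],"delta_rot":[0,0,0],"fingers":-1},{"dp":[0,-0.02,0],"delta_rot":[0,0,0],"fingers":-1},{"dp":[0,0,0],"delta_rot":[0,0,0],"fingers":-1},{"dp":[0,0,0],"delta_rot":[0,0,0],"fingers":-1}]'
python3 -m crank '[{"dp":[0,0,0],"delta_rot":[0,0,0],"fingers":-1},{"dp":[0,0,0],"delta_rot":[0,0,0],"fingers":-1},{"dp":[0,0,0],"delta_rot":[0,0,0],"fingers":-1},{"dp":[0,0,0],"delta_rot":[0,0,0],"fingers":-1}]'
python3 - <<'E'
from h import *
go(.498,.433,.0815,-9)
im,W=shot('wrist','w8.png')
E
```

```text
t: 27.73
tcp_pos: [0.4468, 0.1041, 0.216]
tool_rot: [0.997, -0.079, -0.001, 0.0]
force: [0.2, -0.5, -0.1]
finger_gap: 0.171
gripper_force: 40.5
t: 28.73
tcp_pos: [0.4944, 0.4037, 0.2157]
tool_rot: [0.997, -0.078, -0.001, 0.001]
force: [-0.4, 0.2, -1.2]
finger_gap: 0.169
gripper_force: 40.4
t: 29.07
tcp_pos: [0.4954, 0.4035, 0.2174]
tool_rot: [0.997, -0.079, -0.0, 0.0]
force: [-0.3, -0.9, 0.1]
finger_gap: 0.168
gripper_force: 40.4
t29.1 p[0.4954 0.4035 0.2174] a-9.1 down-in-tool[ 1.e-04 -2.e-04  1.e+00] gap0.168 | turn -0.0002 total; shift total [-0.004  -0.0592  0.2717] in 4 rows of [-0.001  -0.0148  0.0679]
```

View pics/w8.png

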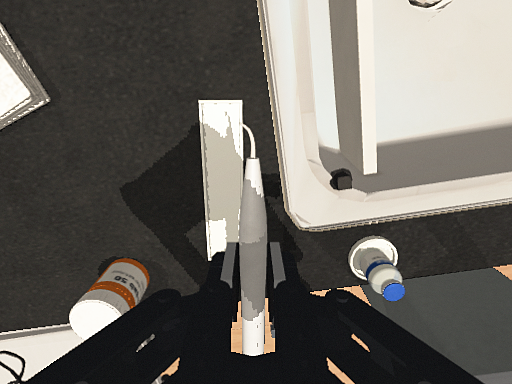

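Run:
```python
from h import *
z=np.load('pics/w8.png.npz');W=z['W'];g=cv2.cvtColor(z['im'],cv2.COLOR_RGB2GRAY)
m=(g>90)&(abs(W[...,2]-.004)<.012); m[:90]=0; m[240:]=0; m[:,:190]=0; m[:,246:]=0
k,lab,st,ce=cv2.connectedComponentsWithStats(m.astype(np.uint8)); p=W[lab==1+st[1:,4].argmax()]
print('trough part',cv2.minAreaRect((p[:,:2]*1000).astype(np.float32)), 'far end x',p[:,0].max())
u=W[120:360,236:275].reshape(-1,3); q=u[(u[:,2]>.12)&(u[:,2]<.17)]
l=cv2.fitLine(q[:,:2].astype(np.float32),cv2.DIST_HUBER,0,.01,.01).ravel(); print('hp',np.degrees(np.arctan2(l[1],l[0]))%180,q.mean(0),q.min(0),q.max(0),cv2.minAreaRect((q[:,:2]*1000).astype(np.float32)))
b=np.array([q[(q[:,0]>a)&(q[:,0]<a+.02)].max(0)[2] for a in (.45,.47,.50,.52)]); print('top heights',b)
```

```text
trough part ((508.3037109375, 431.05462646484375), (41.3306770324707, 143.07736206054688), 81.0413818359375) far end x 0.5819856202540991
hp 171.12488 [0.49874503 0.40200077 0.15395095] [0.43214998 0.38987746 0.14664917] [0.56774529 0.41903829 0.16993497] ((499.6280517578125, 400.5005798339844), (19.909404754638672, 135.9352569580078), 82.67628479003906)
top heights [0.15661113 0.16624299 0.16993497 0.15712493]
```

```bash
python3 -m crank '[{"dp":[-0.002,-0.015,0],"delta_rot":[0,0,0],"fingers":-1},{"dp":[-0.003,-0.025,0.01],"delta_rot":[0,0,0],"fingers":-1},{"dp":[-0.003,-0.0195,0.03],"delta_rot":[0,0,0],"fingers":-1},{"dp":[0,0,0.05],"delta_rot":[0,0,0],"fingers":-1},{"dp":[0,0,0.06],"delta_rot":[0,0,0],"fingers":-1},{"dp":[0,0,0.05],"delta_rot":[0,0,0],"fingers":-1},{"dp":[0,0,0.03],"delta_rot":[0,0,0],"fingers":-1},{"dp":[0,0,0.02],"delta_rot":[0,0,0],"fingers":-1},{"dp":[0,0,0.01],"delta_rot":[0,0,0],"fingers":-1},{"dp":[0,0,0],"delta_rot":[0,0,0],"fingers":-1},{"dp":[0,0,0],"delta_rot":[0,0,0],"fingers":-1},{"dp":[0,0,0],"delta_rot":[0,0,0],"fingers":-1}]'
python3 -m crank '[{"dp":[0,0,0],"delta_rot":[0,0,0],"fingers":-1},{"dp":[0,0,0],"delta_rot":[0,0,0],"fingers":-1},{"dp":[0,0,0],"delta_rot":[0,0,0],"fingers":-1}]'
python3 - <<'E'
from h import *
go(.496,.4335,.0805,-9)
E
```

```text
t: 30.12
tcp_pos: [0.4967, 0.4352, 0.0885]
tool_rot: [0.997, -0.078, 0.001, -0.001]
force: [0.7, 0.4, 0.3]
finger_gap: 0.164
gripper_force: 40.4
t: 30.37
tcp_pos: [0.4962, 0.4346, 0.0881]
tool_rot: [0.997, -0.078, 0.001, -0.0]
force: [-0.1, -0.9, -0.7]
finger_gap: 0.168
gripper_force: 40.4
t30.4 p[0.4962 0.4346 0.0881] a-9.0 down-in-tool[-1.1e-03  9.0e-04  1.0e+00] gap0.168 | turn -0.0000 total; shift total [-0.0001  0.0023  0.0151] in 1 rows of [-0.0001  0.0023  0.0151]
```

```bash
python3 -m crank '[{"dp":[0,0.002,0.005],"delta_rot":[0,0,0],"fingers":-1},{"dp":[0,0,0.005],"delta_rot":[0,0,0],"fingers":-1},{"dp":[0,0,0.004],"delta_rot":[0,0,0],"fingers":-1},{"dp":[0,0,0],"delta_rot":[0,0,0],"fingers":-1},{"dp":[0,0,0],"delta_rot":[0,0,0],"fingers":-1},{"dp":[0,0,0],"delta_rot":[0,0,0],"fingers":-1},{"dp":[0,0,0],"delta_rot":[0,0,0],"fingers":-1}]'
```

```text
t: 30.95
tcp_pos: [0.4957, 0.4334, 0.0801]
tool_rot: [0.997, -0.078, -0.0, 0.0]
force: [-0.3, -1.5, 0.5]
finger_gap: 0.169
gripper_force: 40.6
```

```bash
python3 -m crank '[{"dp":[0,0,0],"delta_rot":[0,0,0],"fingers":-0.5},{"dp":[0,0,0],"delta_rot":[0,0,0],"fingers":-0.5},{"dp":[0,0,-0.004],"delta_rot":[0,0,0],"fingers":-0.3},{"dp":[0,0,-0.02],"delta_rot":[0,0,0],"fingers":0},{"dp":[0,0,-0.05],"delta_rot":[0,0,0],"fingers":0},{"dp":[0,0,-0.07],"delta_rot":[0,0,0],"fingers":0},{"dp":[0,0,-0.07],"delta_rot":[0,0,0],"fingers":0},{"dp":[0,0,-0.05],"delta_rot":[0,0,0],"fingers":0},{"dp":[0,0,-0.02],"delta_rot":[0,0,0],"fingers":0},{"dp":[0,0,0],"delta_rot":[0,0,0],"fingers":0},{"dp":[0,0,0],"delta_rot":[0,0,0],"fingers":0},{"dp":[0,0,0],"delta_rot":[0,0,0],"fingers":0}]'
python3 - <<'E'
from h import *
im,W=shot('top','t9.png')
b,W2=shot('wrist','w9.png')
cv2.imwrite('pics/f.png',np.hstack([cv2.resize(im[120:235,40:420],(500,384))[:,:,::-1],b[:,:300,::-1]]))
for n,x,y,h in [('L',.421,-.1695,.085),('M',.391,.2878,.06),('S',.555,-.2697,.042)]:
    p=W[(np.hypot(W[...,0]-x,W[...,1]-y)<.03)&(W[...,2]>h-.009)&(W[...,2]<h+.02)]
    print(n,len(p),np.median(p,0).round(4) if len(p) else '')
u=W2[(W2[...,2]>.011)&(W2[...,2]<.03)&(np.hypot(W2[...,0]-.4975,W2[...,1]-.4328)<.08)&(abs(W2[...,1]-.4328)<.03)]
print('hp',u.mean(0),u.max(0),cv2.minAreaRect((u[:,:2]*1000).astype(np.float32)))
E
```

```text
t: 31.95
tcp_pos: [0.4947, 0.4328, 0.2202]
tool_rot: [0.997, -0.078, -0.002, 0.001]
force: [-0.9, 0.2, 0.2]
finger_gap: 0.498
gripper_force: 0.0
L 95 [ 0.4225 -0.1689  0.086 ]
M 46 [0.3906 0.2883 0.0611]
S 29 [ 0.5522 -0.2652  0.0401]
hp [0.49251194 0.43325579 0.01625187] [0.56789616 0.44908519 0.02019327] ((497.0444641113281, 432.1420593261719), (14.706463813781738, 141.5286407470703), 80.47151184082031)
```

View pics/f.png

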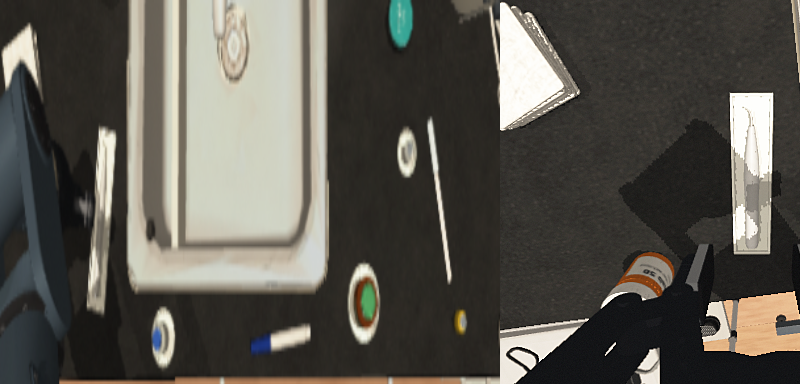

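The picture shows all three vials standing in their cups: large at (364,302), medium at (162,337) and small at (406,150). The handpiece lies centred in the trough at (752,175), its top at about 19–20 mm, so it rests on the floor.

```bash
python3 -c "
from station import manip; print(manip.sign_off())"
```

```text
the job is handed in; nothing more can be done
None
```

The job is handed in at about 32 s: my last pictures show each vial upright in its own cup and the handpiece flat in the trough, all measured within tolerance; the hand-in call returned no verdict.

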